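# Load the coolant strainer with its thin screens

## Task

Load the coolant strainer: the slotted screens on the white step are too thin to pick up where they lie, so first slide every one of them 30 to 50 mm out past the step's front edge, where they can be gripped. Take the lid off the strainer housing and set it down on the bench, lay all the screens flat across the ribs inside, then put the lid back on, fully seated. Do not let a screen drop onto the bench, and leave the other things as they are.

Things in the scene. Friction and masses are not known exactly. Their poses are not given: they have to be found in the camera images.
- housing: Fixed open white strainer housing, outside 148 (x) x 128 (y) x 40 mm high, walls and floor 4 mm. Origin: centre of its underside, z up. Two ribs along y at x = -30 and +30 mm, tops 16 mm above the underside; the screens lie across both, long side along x, one on another. On its +x side a pipe stub with a small red valve handle reaches 145 mm from the origin, 53 mm high. The lid covers it at the start.
- lid: Loose white lid, 0.2 kg: plate 152 (x) x 132 (y) x 5 mm, under it a locating block 130 x 110 x 6 mm (5 mm play each side in the housing). Origin: centre of the block's underside, z up; at bench height when put down, 34 mm above the housing's origin when seated, with x axes parallel (either way round). On top a black bar handle, 60 mm along x, 14 mm across y, 11 to 37 mm above the origin.
- step: Fixed, smooth white power-supply case used as a step: 230 (its x) x 300 (its y) x 60 mm high. Origin: centre of its underside, z up. The front edge, which faces the robot, is its -x face, 115 mm from the origin; it is straight and square, with free space in front of it.
- screen1: Thin slotted steel filter screen, 120 (its x) x 46 (its y) x 2 mm, 70 g. Origin: centre of its underside, z up. It lies flat on the step at the start, its long side pointing roughly at the step's front edge; too thin to be pinched while it lies there. It slides easily on the step: a fingertip pressed on it with 5 to 10 N drags it along. Two or three are there; absent ones read None.
- screen2: Another screen, the same as screen1 (or absent).
- screen3: Another screen, the same as screen1 (or absent).
- gauge: Bystander, not to be disturbed: round pressure gauge, 54 mm across, 22 mm high, with a 20 mm brass stub; stands on the back of the step.
- clamp: Bystander, not to be disturbed: round steel collar 28 mm across, 12 mm high, on the back of the step.
- coolant: Bystander, not to be disturbed: white bottle 60 mm across, 150 mm high, upright on the bench.
- tee: Bystander, not to be disturbed: plastic pipe tee 40 mm across, 34 mm high.
- screwdriver: Bystander, not to be disturbed: screwdriver lying on the bench, about 200 mm long; origin at its middle.
- heatsink: Bystander, not to be disturbed: finned aluminium heat sink 60 x 45 x 26 mm.
Not all that is in view belongs to the job. What is shaped like the screen1 but brown or purple is not meant.

How it is judged:
By the outcome, as a careful person would: the job done as asked, in the order asked, and still so for the second after the job is handed in, with the robot touching nothing.
Of screen1, screen2, screen3 only 2 to 3 are there at a start; the rules pass over those that are not, and their reading is None.
At some moment in a run one of lid may be knocked a few centimetres aside while the robot is not near it.
It also fails if it takes over 210 s, if anything falls off the work surface, if the arm or the gripper's body presses on something with over 40 N, if the wrist force passes 120 N, or if a joint passes its speed limit or range.

## Robot

A 6-joint arm with a two-finger parallel gripper is mounted at the origin on the work surface. World frame = base frame: x ahead of the robot, y to its left, z up, the work surface at z = 0. Lengths are in m, angles in rad, forces in N, time in s.
With the tool pointing down it reaches from about 0.425 to 0.925 m from the base axis. Payload 12.5 kg.
Tool frame: the origin (TCP) lies midway between the tips of the shut fingers; the grasp point (between the pads) lies 19 mm behind it; z points along the fingers, y is the direction in which the jaws open and shut (so a half turn about z gives the same grasp; the last joint's range is limited). The gripper opens to 85 mm and grips with 20 to 120 N. Pads are 22 mm wide; open, the fingers measure 114 mm over their backs; the gripper's body (76 mm by 85 mm) begins 54 mm behind the grasp point. The pads swing forward as they close: fully open they stand 13 mm farther back than shut.
Start: joints at [1.191, 0.491, 1.559, -0, 1.092, -0.106], TCP at [0.169, 0.602, 0.231] pointing down, gripper open.
Joint ranges: [-3.1, 3.1], [-0.84, 2.19], [0.05, 2.79], [-1.13, 4.28], [0.06, 2.93], [-2.69, 2.69]. Speed limits (rad/s): [2.22, 2.22, 2.79, 3.14, 3.14, 3.14].

## Interface

Orientations are given as a unit quaternion [w, x, y, z].
In Python, from bench import ctrl gives the robot as it stands. The module is installed in compiled form; this text tells all that it offers.
- The arm moves only by the tool apply_moves, never from a script. Its argument "motion" is a list of rows, each a list of 6 numbers: the shift along the world's x, y, z in mm, then the turn, a rotation vector about the world's x, y, z in rad. A call has 1 to 10 rows; each row is the pose to reach, as a shift and turn from the pose commanded when the call began; what a row does not reach only later rows make up. A row lasts 1/12 s, in which the tool goes at most 41.7 mm and 7.16 degrees, less where a joint would pass 70% of its speed; a pose out of reach is approached as far as the arm can. A call with a gripper value outside its range is refused whole. "jaw" is the opening, from -1 (shut) to 1 (fully open), so that 0 is half open, set as the call begins (left out, the last holds). The fingers move at their own pace and stop on an object; "newtons" is the grip in N (left out, the last holds). Time passes only in rows, so rows that repeat a pose let the fingers close. It gives the time, the measured TCP pose, the force and the opening at its end, in the units of the state.
- ctrl.get_state(): the state, without advancing time (a new reading comes with each control period).
- ctrl.camera(name): name is "side" or "top" or "wrist"; returns a dict with "frame" (420x560x3 uint8, red, green, blue), "depth" (420x560 float32, m along the optical axis (not along the pixel's ray), 0 where there is no reading), "K" (3x3 intrinsics, pixels), "dist" ([k1, k2, p1, p2, k3] as OpenCV has them; the pictures are not rectified), "R" (3x3) and "t" (3): a world point X has camera coordinates R X + t. Camera axes: x right, y down, z forward; pixel columns grow to the right and rows downward; lengths in m; the calibration is good to about 2 mm. A picture is of the moment at which its call begins.
- ctrl.job_done(): hands the job in, once; it reports no verdict.
The state is a dict: "clock": time; "q": joint angles; "qvel": joint speeds; "joint_efforts": joint torques, N m; "position": TCP position; "ee_rot": TCP orientation; "wrist_force": force on the tool from outside, world axes, zero at the start; "torque": the same for the moment, N m; "width": opening from 0.0 (shut) to 1.0 (fully open).
Only numpy, scipy, OpenCV 4.12 (cv2) and the standard library are available. Lean on these libraries where they do the work, as an engineer would, in place of code of your own. Each camera call takes 0.05 s, during which the arm holds its last target. There are 200 camera calls.

## Working session

There is one attempt and no reset: what is moved stays moved. The work goes in short steps, Python scripts to look and compute and a tool call to move; the robot and the scene stay as the last step left them, time stands still between calls to the robot, and variables do not carry over. Pictures are saved under pics/ and viewed, about 12 in all and at most 16, crops included, and the job is handed in when it is done.

Besides the shell and the picture viewer there is one more tool, called after ">>>" by a JSON object that holds its "fn" and its "kwargs", one argument or row to a line. apply_moves: Moves the arm, as the interface text tells. Its arguments: {"type":"object","properties":{"motion":{"type":"array"},"jaw":{"type":"number"},"newtons":{"type":"number"}},"required":["motion"]}

```bash
mkdir -p pics
cat > h.py <<'E'
import numpy as np, cv2
from bench import ctrl
def snap(name,fn=None):
    c=ctrl.camera(name)
    if fn: cv2.imwrite('pics/'+fn,cv2.cvtColor(c['frame'],cv2.COLOR_RGB2BGR))
    return c
def ray(c,uv):
    uv=np.asarray(uv,float).reshape(-1,1,2)
    n=cv2.undistortPoints(uv,np.array(c['K']),np.array(c['dist'])).reshape(-1,2)
    d=np.c_[n,np.ones(len(n))]@np.array(c['R'])
    o=-np.array(c['R']).T@np.array(c['t'])
    return o,d
def onplane(c,uv,z):
    o,d=ray(c,uv); return o+d*((z-o[2])/d[:,2])[:,None]
def cloud(c):
    D=c['depth'];v,u=np.mgrid[:420,:560]
    n=cv2.undistortPoints(np.c_[u.ravel(),v.ravel()].astype(float).reshape(-1,1,2),np.array(c['K']),np.array(c['dist'])).reshape(-1,2)
    P=np.c_[n,np.ones(len(n))]*D.reshape(-1,1)
    return ((P-np.array(c['t']))@np.array(c['R'])).reshape(420,560,3)
E
python3 - <<'E'
from h import *
import pickle
s=ctrl.get_state(); print(s)
cs={}
for n in ['top','side']:
    cs[n]=snap(n,n+'0.png'); c=cs[n]; print(n,c['K'],c['R'],-c['R'].T@c['t'])
pickle.dump(cs,open('c0.pkl','wb'))
a=cv2.imread('pics/top0.png');
cv2.imwrite('pics/top0b.png',cv2.resize(a,(800,600)))
E
```

```text
{'clock': 0.0, 'q': array([ 1.19141108e+00,  4.91554782e-01,  1.55947060e+00, -8.56114290e-06,
        1.09166222e+00, -1.05608348e-01]), 'qvel': array([-0.00115795, -0.00115229,  0.0008029 ,  0.00019997, -0.00087445,
        0.00112829]), 'joint_efforts': array([-2.09516052e-04, -6.18450093e+01, -2.61588264e+01, -1.26360233e-04,
        4.06311709e-03, -2.15431146e-05]), 'position': array([0.16888167, 0.60151552, 0.23072341]), 'ee_rot': array([-1.27777416e-04,  1.36459359e-01,  9.90645519e-01, -5.32369317e-04]), 'wrist_force': array([-0.11951514, -0.46468058,  0.5208249 ]), 'torque': array([0.04300041, 0.01172503, 0.0017238 ]), 'width': 0.9994724733590351}
top [[438.99535973   0.         282.25540766]
 [  0.         438.99535973 213.11338541]
 [  0.           0.           1.        ]] [[-0.024398   -0.99955682 -0.01705565]
 [-0.9969829   0.02558563 -0.07328353]
 [ 0.07368744  0.01521622 -0.9971653 ]] [0.41174918 0.0073325  0.94747851]
side [[381.01353371   0.         278.6358538 ]
 [  0.         381.01353371 205.76821741]
 [  0.           0.           1.        ]] [[ 0.89075074 -0.45448964 -0.00151126]
 [-0.30672939 -0.59869622 -0.73991886]
 [ 0.33538067  0.65954682 -0.67269443]] [ 0.16485155 -0.63635963  0.7504544 ]
```

View pics/top0b.png

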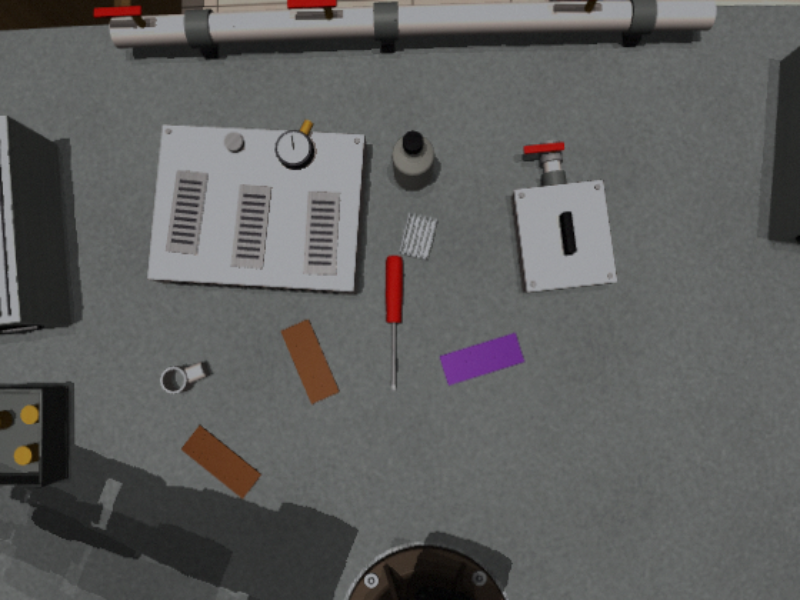

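View pics/side0.png

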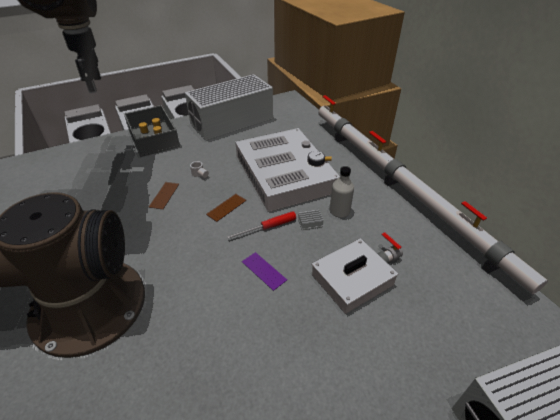

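The top view (800x600) shows the step at (258,208). It carries three slotted grey screens, at (187,212), (251,226) and (322,232). The gauge (294,148) and clamp (234,142) are at the back of the step. The housing with its lid is at (566,236), with the black handle at (568,232). Lookalikes are the brown plates (310,362) and (221,461), and the purple plate (482,358); I will leave those alone. The finned heatsink (419,236) is not a screen either.

Run:
```python
from h import *
import pickle
cs=pickle.load(open('c0.pkl','rb')); c=cs['top']; P=cloud(c); f=c['frame']; g=cv2.cvtColor(f,cv2.COLOR_RGB2GRAY)
Z=P[...,2]
def rect(m,n,z,amin=30):
    k,_=cv2.findContours(m.astype(np.uint8),cv2.RETR_EXTERNAL,cv2.CHAIN_APPROX_NONE)
    for q in sorted(k,key=cv2.contourArea,reverse=True)[:6]:
        if cv2.contourArea(q)<amin: continue
        w=onplane(c,q.reshape(-1,2),z)[:,:2].astype(np.float32)
        (cx,cy),(a,b),t=cv2.minAreaRect(w*1000); 
        bp=cv2.boxPoints(((cx,cy),(a,b),t)); e1=bp[1]-bp[0]; e2=bp[2]-bp[1]; e=e1 if np.hypot(*e1)>np.hypot(*e2) else e2
        if e[0]<0:e=-e
        print(n,np.round([cx,cy,max(a,b),min(a,b)],1),'long dir deg',round(np.degrees(np.arctan2(e[1],e[0])),1),'px',q.reshape(-1,2).mean(0).round())
print('Z step',Z[150,130:150].mean(),'lid',Z[180,375:385],'handle',Z[160:168,397],)
v,u=np.mgrid[:420,:560]
box=lambda x0,x1,y0,y1:(u>x0)&(u<x1)&(v>y0)&(v<y1)
rect((Z>.045)&(Z<.075)&box(95,265,80,210),'step',.06,500)
rect((Z>.035)&(Z<.065)&box(350,440,120,210),'lid',.045,500)
rect((g<60)&box(385,410,140,185),'handle',.071)
for x0,x1 in((110,150),(158,195),(208,243)):
    sub=box(x0,x1,112,198)&(Z>.05); print(np.percentile(g[sub],[5,20,50,80,95]))
    m=(sub&(g<np.percentile(g[sub],95)-22)).astype(np.uint8)
    rect(cv2.morphologyEx(m,cv2.MORPH_CLOSE,np.ones((3,3))),'screen',.062,200)
cv2.imwrite('pics/crop1.png',cv2.resize(cv2.cvtColor(f,cv2.COLOR_RGB2BGR)[80:215,95:265],None,fx=4.4,fy=4.4,interpolation=cv2.INTER_CUBIC))
```

```text
Z step 0.06069986269120107 lid [0.04551491 0.04573763 0.04354559 0.04439754 0.04773014 0.04518383
 0.04464841 0.04233093 0.04311992 0.04268767] handle [0.06862365 0.06945239 0.07134646 0.06878646 0.07033069 0.07101578
 0.06878802 0.06967593]
step [631.1 230.4 302.4 244.3] long dir deg 85.2 px [183. 141.]
lid [ 582.3 -215.6  170.8  131.6] long dir deg 4.8 px [395. 162.]
handle [ 572.3 -213.1   60.7   17.5] long dir deg 5.4 px [397. 163.]
[ 53.7 123.  158.  159.  160. ]
screen [620.5 331.5 122.1  48. ] long dir deg -7.7 px [131. 148.]
[ 59.95 127.   158.   160.   161.  ]
screen [595.9 237.4 121.6  47.4] long dir deg -6.7 px [176. 160.]
[ 58. 123. 156. 160. 161.]
screen [583.4 135.  120.6  46.9] long dir deg -4.2 px [227. 166.]
```

View pics/crop1.png

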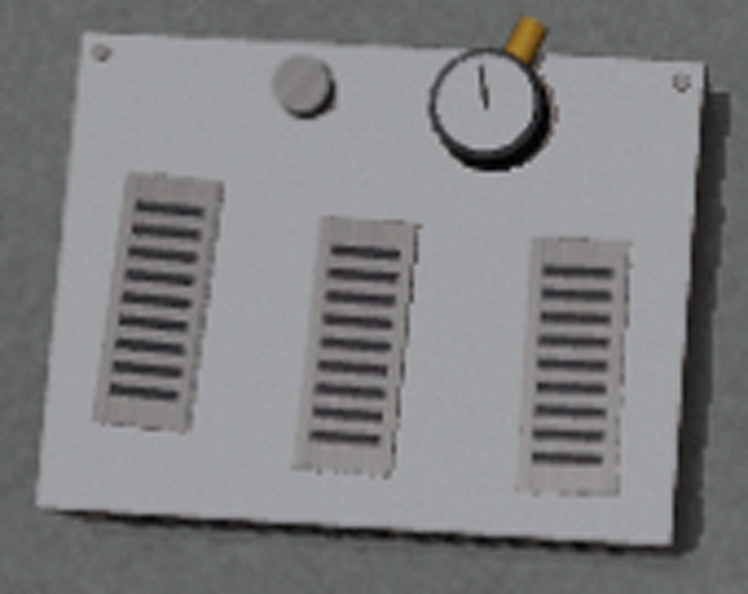

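Run:
```python
from h import *
import pickle
cs=pickle.load(open('c0.pkl','rb')); c=cs['top']; P=cloud(c); Z=P[...,2]; g=cv2.cvtColor(c['frame'],cv2.COLOR_RGB2GRAY)
# front edge: last bright row of step in each column -> line at z=.06
pts=[]
for u in range(112,242,3):
    col=g[190:215,u].astype(int); r=np.argmin(np.diff(col)) ; pts.append((u,190+r+.5))
w=onplane(c,pts,.06)*1000
vx,vy,x0,y0=cv2.fitLine(w[:,:2].astype(np.float32),cv2.DIST_HUBER,0,.01,.01).ravel()
n=np.array([vy,-vx]); n*=np.sign(n[0]); p0=np.array([x0,y0]); print('edge pt',p0,'inward normal',n,'deg',np.degrees(np.arctan2(n[1],n[0])),'resid',np.abs((w[:,:2]-p0)@n).max())
for cx,cy,t in((620.5,331.5,-7.7),(595.9,237.4,-6.7),(583.4,135.,-4.2)):
    d=np.array([np.cos(np.radians(t)),np.sin(np.radians(t))]); s=(np.array([cx,cy])-60*d-p0)@n
    print('front end inside edge by',s.round(1),'move',(-(s+40)*n).round(1))
q=ctrl.get_state()['ee_rot']; from scipy.spatial.transform import Rotation as R
print(R.from_quat(q,scalar_first=True).as_matrix().round(3))
```

```text
edge pt [516.4867  300.89954] inward normal [ 0.9960845  -0.08840623] deg -5.0719247 resid 1.0222761317893705
front end inside edge by 41.0 move [-80.6   7.2]
front end inside edge by 24.7 move [-64.5   5.7]
front end inside edge by 21.3 move [-61.1   5.4]
[[-0.963  0.27  -0.   ]
 [ 0.27   0.963 -0.001]
 [ 0.    -0.001 -1.   ]]
```

>>> {"fn": "apply_moves", "kwargs": {
  "motion": [
    [451, -270, 0, 0, 0, 0.17],
    [451, -270, 0, 0, 0, 0.17],
    [451, -270, 0, 0, 0, 0.17],
    [451, -270, 0, 0, 0, 0.17],
    [451, -270, 0, 0, 0, 0.17],
    [451, -270, -50, 0, 0, 0.17],
    [451, -270, -50, 0, 0, 0.17],
    [451, -270, -100, 0, 0, 0.17],
    [451, -270, -100, 0, 0, 0.17],
    [451, -270, -100, 0, 0, 0.17]
  ],
  "jaw": -1,
  "newtons": 40
}}

```text
clock: 0.93
position: [0.5188, 0.3918, 0.1745]
ee_rot: [-0.0, 0.052, 0.999, 0.0]
wrist_force: [0.2, 0.6, 1.0]
width: -0.001
```

>>> {"fn": "apply_moves", "kwargs": {
  "motion": [
    [0, 0, 0, 0, 0, 0],
    [0, 0, 0, 0, 0, 0],
    [0, 0, 0, 0, 0, 0],
    [0, 0, 0, 0, 0, 0],
    [0, 0, 0, 0, 0, 0]
  ]
}}

```text
clock: 1.35
position: [0.5165, 0.3941, 0.176]
ee_rot: [0.0, 0.051, 0.999, 0.0]
wrist_force: [-0.5, -0.4, -0.8]
width: -0.001
```

>>> {"fn": "apply_moves", "kwargs": {
  "motion": [
    [104, -63, -66, 0, 0, 0],
    [104, -63, -66, 0, 0, 0],
    [104, -63, -66, 0, 0, 0],
    [104, -63, -66, 0, 0, 0],
    [104, -63, -96, 0, 0, 0],
    [104, -63, -102, 0, 0, 0],
    [104, -63, -107, 0, 0, 0],
    [104, -63, -107, 0, 0, 0],
    [104, -63, -107, 0, 0, 0],
    [104, -63, -107, 0, 0, 0]
  ]
}}

```text
clock: 2.18
position: [0.6214, 0.3311, 0.0699]
ee_rot: [0.001, 0.051, 0.999, 0.0]
wrist_force: [0.2, 0.5, 0.3]
width: -0.003
```

Run:
```python
from h import *
c=snap('wrist','w1.png'); print(ctrl.get_state()['position'],ctrl.get_state()['wrist_force'])
```

```text
[0.62150834 0.33092034 0.06984626] [ 0.53040605 -0.09707612 -0.16943182]
```

View pics/w1.png

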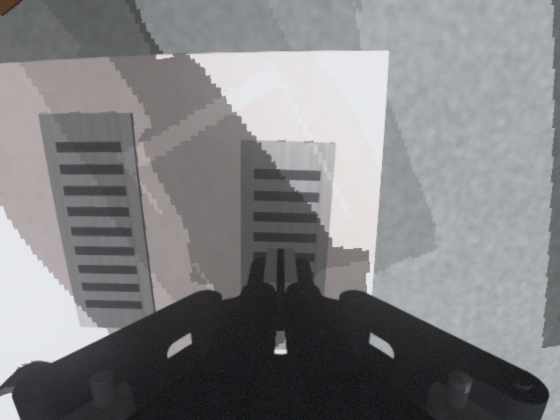

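The wrist view shows the shut fingertips at (280,260), over the middle of screen1. The step's front edge runs along the top at row ~55. I will press down gently.

>>> {"fn": "apply_moves", "kwargs": {
  "motion": [
    [0, 0, -4, 0, 0, 0],
    [0, 0, -6, 0, 0, 0],
    [0, 0, -7, 0, 0, 0],
    [0, 0, -7, 0, 0, 0],
    [0, 0, -7, 0, 0, 0]
  ]
}}

```text
clock: 2.65
position: [0.6217, 0.3304, 0.0621]
ee_rot: [0.001, 0.052, 0.999, 0.0]
wrist_force: [-1.1, 0.6, 6.2]
width: -0.004
```

>>> {"fn": "apply_moves", "kwargs": {
  "motion": [
    [0, 0, -0.4, 0, 0, 0],
    [0, 0, -0.4, 0, 0, 0],
    [0, 0, -0.4, 0, 0, 0]
  ]
}}

```text
clock: 2.9
position: [0.6218, 0.3304, 0.0622]
ee_rot: [0.001, 0.052, 0.999, 0.0]
wrist_force: [-2.2, 0.4, 8.8]
width: 0.001
```

>>> {"fn": "apply_moves", "kwargs": {
  "motion": [
    [-2, 0, 0, 0, 0, 0],
    [-6, 0.5, 0, 0, 0, 0],
    [-10, 1, 0, 0, 0, 0],
    [-14, 1, 0, 0, 0, 0],
    [-19, 1.5, 0, 0, 0, 0],
    [-24, 2, 0, 0, 0, 0],
    [-29, 2.5, 0, 0, 0, 0],
    [-34, 3, 0, 0, 0, 0],
    [-38, 3.5, 0, 0, 0, 0],
    [-40, 3.5, 0, 0, 0, 0]
  ]
}}

```text
clock: 3.73
position: [0.582, 0.3341, 0.0621]
ee_rot: [0.001, 0.052, 0.999, 0.001]
wrist_force: [1.6, -0.0, 6.6]
width: -0.003
```

>>> {"fn": "apply_moves", "kwargs": {
  "motion": [
    [-2, 0, -0.1, 0, 0, 0],
    [-6, 0.5, -0.1, 0, 0, 0],
    [-10, 1, -0.1, 0, 0, 0],
    [-14, 1, -0.1, 0, 0, 0],
    [-19, 1.5, -0.1, 0, 0, 0],
    [-24, 2, -0.1, 0, 0, 0],
    [-29, 2.5, -0.1, 0, 0, 0],
    [-34, 3, -0.1, 0, 0, 0],
    [-38, 3.5, -0.1, 0, 0, 0],
    [-40, 3.5, -0.1, 0, 0, 0]
  ]
}}

```text
clock: 4.57
position: [0.5422, 0.3376, 0.0621]
ee_rot: [0.002, 0.052, 0.999, 0.001]
wrist_force: [1.9, 0.5, 7.9]
width: 0.001
```

>>> {"fn": "apply_moves", "kwargs": {
  "motion": [
    [0, 0, 3, 0, 0, 0],
    [0, 0, 40, 0, 0, 0],
    [0, 0, 60, 0, 0, 0],
    [0, 0, 60, 0, 0, 0]
  ]
}}

```text
clock: 4.9
position: [0.5429, 0.3379, 0.125]
ee_rot: [0.003, 0.052, 0.999, 0.001]
wrist_force: [-0.1, 0.3, -0.3]
width: 0.002
```

```bash
cat > scr.py <<'E'
from h import *
p0=np.array([516.5,300.9]); n=np.array([.9961,-.0884]); tv=np.array([.0884,.9961])
def screens(fn=None):
    c=snap('top',fn); g=cv2.cvtColor(c['frame'],cv2.COLOR_RGB2GRAY)
    # slots: dark small blobs at z=.062, within area of step / in front of it
    m=cv2.inRange(g,0,95); k,_=cv2.findContours(m,cv2.RETR_EXTERNAL,cv2.CHAIN_APPROX_NONE)
    S=[]
    for q in k:
        if not 8<cv2.contourArea(q)<70: continue
        w=onplane(c,q.reshape(-1,2),.062)[:,:2]*1000
        (x,y),(a,b),t=cv2.minAreaRect(w.astype(np.float32))
        if 26<max(a,b)<42 and min(a,b)<13 and 440<x<720 and 60<y<400: S.append(w.mean(0))
    S=np.array(S); left=list(range(len(S))); 
    while left:
        grp=[left.pop(0)]; 
        for i in grp:
            for j in left[:]:
                if np.hypot(*(S[i]-S[j]))<20: grp.append(j); left.remove(j)
        if len(grp)<5: continue
        A=S[grp]; vx,vy,x0,y0=cv2.fitLine(A.astype(np.float32),cv2.DIST_L2,0,.01,.01).ravel()
        d=np.array([vx,vy])*np.sign(vx); cc=(A[np.argmin(A@d)]+A[np.argmax(A@d)])/2
        print(len(grp),'centre',cc.round(1),'deg',np.degrees(np.arctan2(d[1],d[0])).round(1),'overhang',(-(cc-60*d-p0)@n).round(1))
E
python3 - <<'E'
from scr import *
screens('top2.png')
E
```

```text
9 centre [584.3 136.5] deg -4.0 overhang -22.0
```

>>> {"fn": "apply_moves", "kwargs": {
  "motion": [
    [53, -101, 0, 0, 0, 0.02],
    [53, -101, 0, 0, 0, 0.02],
    [53, -101, 0, 0, 0, 0.02],
    [53, -101, -30, 0, 0, 0.02],
    [53, -101, -55, 0, 0, 0.02],
    [53, -101, -58, 0, 0, 0.02],
    [53, -101, -60, 0, 0, 0.02],
    [53, -101, -61, 0, 0, 0.02],
    [53, -101, -61, 0, 0, 0.02]
  ]
}}

```text
clock: 5.7
position: [0.5959, 0.2358, 0.062]
ee_rot: [0.002, 0.042, 0.999, 0.0]
wrist_force: [-0.7, -5.8, 25.0]
width: -0.002
```

Run:
```python
from scr import *
screens()
```

```text
6 centre [600.7 136.3] deg -1.4 overhang -38.6
```

>>> {"fn": "apply_moves", "kwargs": {
  "motion": [
    [0, 0, 2.6, 0, 0, 0],
    [0, 0, 2.6, 0, 0, 0],
    [0, 0, 2.6, 0, 0, 0]
  ]
}}

```text
clock: 6.0
position: [0.5942, 0.2361, 0.0621]
ee_rot: [-0.0, 0.042, 0.999, -0.0]
wrist_force: [-0.8, -1.0, 6.2]
width: 0.001
```

>>> {"fn": "apply_moves", "kwargs": {
  "motion": [
    [-2, 0, -0.3, 0, 0, 0],
    [-6, 0.5, -0.3, 0, 0, 0],
    [-13, 1, -0.3, 0, 0, 0],
    [-20, 1.5, -0.3, 0, 0, 0],
    [-27, 2, -0.3, 0, 0, 0],
    [-34, 3, -0.3, 0, 0, 0],
    [-42, 3.5, -0.3, 0, 0, 0],
    [-50, 4.5, -0.3, 0, 0, 0],
    [-58, 5, -0.3, 0, 0, 0],
    [-64, 5.5, -0.3, 0, 0, 0]
  ]
}}

```text
clock: 6.83
position: [0.5303, 0.2419, 0.0621]
ee_rot: [0.0, 0.042, 0.999, 0.0]
wrist_force: [1.4, -0.0, 7.9]
width: -0.001
```

>>> {"fn": "apply_moves", "kwargs": {
  "motion": [
    [0, 0, 0, 0, 0, 0],
    [0, 0, 3, 0, 0, 0],
    [0, 0, 40, 0, 0, 0],
    [0, 0, 60, 0, 0, 0],
    [30, -50, 60, 0, 0, 0],
    [53, -100, 60, 0, 0, 0.02],
    [53, -100, 60, 0, 0, 0.02],
    [53, -100, 30, 0, 0, 0.02],
    [53, -100, 8, 0, 0, 0.02],
    [53, -100, 8, 0, 0, 0.02]
  ]
}}

```text
clock: 7.67
position: [0.5814, 0.1407, 0.0658]
ee_rot: [-0.004, 0.032, 0.999, -0.001]
wrist_force: [-0.6, 0.3, -0.5]
width: -0.001
```

Run:
```python
from scr import *
screens('top3.png');snap('wrist','w3.png');print(ctrl.get_state()['position'])
a=np.hstack([cv2.imread('pics/top3.png')[60:360,60:330],cv2.imread('pics/w3.png')[:300]]);cv2.imwrite('pics/t3.png',cv2.resize(a,(800,290)))
```

```text
[0.58297497 0.14168231 0.0694774 ]
```

View pics/t3.png

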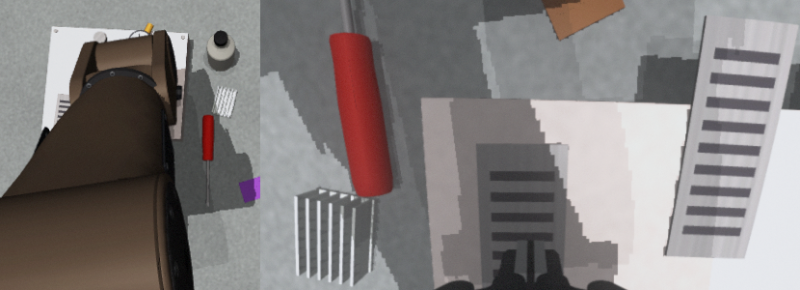

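The arm hides the step from the top camera. The wrist view shows screen2 overhanging the front edge, and the fingertips over screen3, slightly off its centre.

>>> {"fn": "apply_moves", "kwargs": {
  "motion": [
    [1, -5, 0, 0, 0, 0],
    [1, -5, -5, 0, 0, 0],
    [1, -5, -7, 0, 0, 0],
    [1, -5, -8, 0, 0, 0],
    [1, -5, -8, 0, 0, 0],
    [1, -5, -8, 0, 0, 0]
  ]
}}

```text
clock: 8.27
position: [0.5844, 0.1368, 0.0623]
ee_rot: [0.0, 0.032, 0.999, 0.0]
wrist_force: [-0.0, 0.1, -0.3]
width: -0.0
```

>>> {"fn": "apply_moves", "kwargs": {
  "motion": [
    [0, 0, -0.8, 0, 0, 0],
    [0, 0, -1.2, 0, 0, 0],
    [0, 0, -1.2, 0, 0, 0],
    [0, 0, -1.2, 0, 0, 0]
  ]
}}

```text
clock: 8.6
position: [0.5848, 0.1368, 0.0621]
ee_rot: [0.001, 0.032, 0.999, 0.0]
wrist_force: [-2.5, -1.0, 10.6]
width: -0.001
```

Drag 61 mm, then back off high and out of the view.

>>> {"fn": "apply_moves", "kwargs": {
  "motion": [
    [-2, 0, 0.2, 0, 0, 0],
    [-6, 0.5, 0.2, 0, 0, 0],
    [-12, 1, 0.2, 0, 0, 0],
    [-18, 1.5, 0.2, 0, 0, 0],
    [-25, 2, 0.2, 0, 0, 0],
    [-32, 3, 0.2, 0, 0, 0],
    [-39, 3.5, 0.2, 0, 0, 0],
    [-47, 4.5, 0.2, 0, 0, 0],
    [-55, 5, 0.2, 0, 0, 0],
    [-61, 5.5, 0.2, 0, 0, 0]
  ]
}}

```text
clock: 9.43
position: [0.5239, 0.1424, 0.0621]
ee_rot: [0.001, 0.032, 0.999, 0.0]
wrist_force: [0.9, -0.4, 6.4]
width: 0.001
```

>>> {"fn": "apply_moves", "kwargs": {
  "motion": [
    [0, 0, 0, 0, 0, 0],
    [0, 0, 3, 0, 0, 0],
    [0, 0, 40, 0, 0, 0],
    [0, 0, 80, 0, 0, 0],
    [0, 0, 120, 0, 0, 0],
    [20, -80, 130, 0, 0, 0],
    [40, -220, 130, 0, 0, 0.1],
    [40, -340, 130, 0, 0, 0.2],
    [40, -340, 130, 0, 0, 0.2],
    [40, -340, 130, 0, 0, 0.2]
  ],
  "jaw": 0.6
}}

```text
clock: 10.27
position: [0.5512, -0.0654, 0.1895]
ee_rot: [0.0, -0.069, 0.998, -0.0]
wrist_force: [0.8, 1.2, 0.5]
width: 0.802
```

>>> {"fn": "apply_moves", "kwargs": {
  "motion": [
    [16, -100, 0, 0, 0, 0],
    [16, -100, 0, 0, 0, 0],
    [16, -200, 0, 0, 0, 0],
    [16, -200, 0, 0, 0, 0],
    [16, -200, 0, 0, 0, 0],
    [16, -200, 0, 0, 0, 0]
  ]
}}

```text
clock: 10.77
position: [0.5671, -0.2694, 0.1889]
ee_rot: [0.0, -0.066, 0.998, -0.001]
wrist_force: [-0.4, 0.5, -0.2]
width: 0.802
```

Run:
```python
from scr import *
screens('top4.png');s=ctrl.get_state();print(s['position'],s['ee_rot'],s['clock'])
a=cv2.imread('pics/top4.png')[60:360,60:460];cv2.imwrite('pics/t4.png',cv2.resize(a,(800,600)))
```

```text
[ 0.56697288 -0.26655226  0.1886846 ] [-6.23902497e-05 -6.61295313e-02  9.97811045e-01  3.52567003e-06] 10.8167
```

View pics/t4.png

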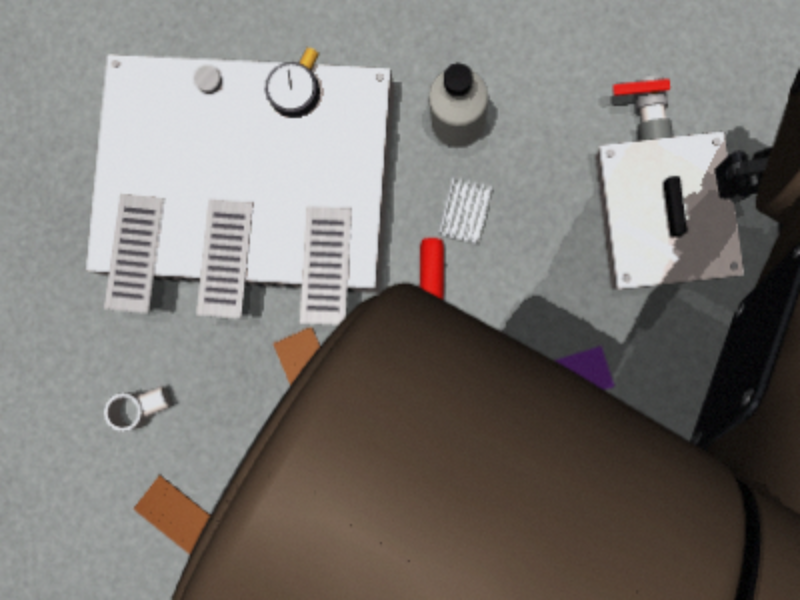

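All three screens now overhang the front edge: crop (135,252), (225,258) and (325,264). The lid handle is at (676,206). I will fix the slot detector and measure.

```bash
sed -i "s/m=cv2.inRange(g,0,95)/m=(cv2.morphologyEx(g,cv2.MORPH_BLACKHAT,np.ones((7,1),np.uint8))>35).astype(np.uint8)/; s/8<cv2.contourArea(q)<70/3<cv2.contourArea(q)<90/; s/26<max(a,b)<42 and min(a,b)<13/22<max(a,b)<44 and min(a,b)<16/" scr.py
python3 - <<'E'
from scr import *
screens()
c=snap('wrist','w5.png');
c=snap('top');g=cv2.cvtColor(c['frame'],cv2.COLOR_RGB2GRAY);m=np.zeros_like(g);m[140:188,388:408]=g[140:188,388:408]<45
k=max(cv2.findContours(m,0,1)[0],key=cv2.contourArea)
print(cv2.minAreaRect((onplane(c,k.reshape(-1,2),.071)[:,:2]*1000).astype(np.float32)))
E
```

```text
9 centre [522.8 141.5] deg -4.0 overhang 39.6
9 centre [532.8 245. ] deg -6.4 overhang 38.8
9 centre [541.  339.9] deg -7.6 overhang 38.9
((571.3056030273438, -213.75877380371094), (59.62730026245117, 16.910432815551758), 5.466080188751221)
```

>>> {"fn": "apply_moves", "kwargs": {
  "motion": [
    [5, 53, 0, 0, 0, -0.038],
    [5, 53, 0, 0, 0, -0.038],
    [5, 53, -40, 0, 0, -0.038],
    [5, 53, -80, 0, 0, -0.038],
    [5, 53, -110, 0, 0, -0.038],
    [5, 53, -130, 0, 0, -0.038],
    [5, 53, -137, 0, 0, -0.038],
    [5, 53, -137, 0, 0, -0.038],
    [5, 53, -137, 0, 0, -0.038]
  ]
}}

```text
clock: 11.72
position: [0.573, -0.21, 0.053]
ee_rot: [0.0, -0.05, 0.999, -0.0]
wrist_force: [-0.2, 0.7, 1.1]
width: 0.799
```

>>> {"fn": "apply_moves", "kwargs": {
  "motion": [
    [0, 0, 0, 0, 0, 0],
    [0, 0, 0, 0, 0, 0],
    [0, 0, 0, 0, 0, 0],
    [0, 0, 0, 0, 0, 0],
    [0, 0, 0, 0, 0, 0],
    [0, 0, 0, 0, 0, 0]
  ],
  "jaw": -1,
  "newtons": 60
}}

```text
clock: 12.22
position: [0.573, -0.2113, 0.0531]
ee_rot: [0.001, -0.049, 0.999, -0.001]
wrist_force: [-0.9, -3.3, 6.0]
width: 0.15
```

>>> {"fn": "apply_moves", "kwargs": {
  "motion": [
    [0, 0, 5, 0, 0, 0],
    [0, 0, 20, 0, 0, 0],
    [0, 0, 40, 0, 0, 0],
    [0, 0, 60, 0, 0, 0],
    [-10, -40, 60, 0, 0, 0],
    [-10, -80, 60, 0, 0, 0],
    [-10, -120, 60, 0, 0, 0],
    [-10, -160, 60, 0, 0, 0],
    [-10, -200, 60, 0, 0, 0],
    [-10, -210, 60, 0, 0, 0]
  ]
}}

```text
clock: 13.05
position: [0.5614, -0.4259, 0.1119]
ee_rot: [0.0, -0.047, 0.999, -0.001]
wrist_force: [-1.0, 0.3, -2.9]
width: 0.149
```

>>> {"fn": "apply_moves", "kwargs": {
  "motion": [
    [0, 0, -25, 0, 0, 0],
    [0, 0, -50, 0, 0, 0],
    [0, 0, -75, 0, 0, 0],
    [0, 0, -85, 0, 0, 0],
    [0, 0, -90, 0, 0, 0],
    [0, 0, -92, 0, 0, 0],
    [0, 0, -93, 0, 0, 0],
    [0, 0, -93, 0, 0, 0]
  ]
}}

```text
clock: 13.72
position: [0.5629, -0.4208, 0.0203]
ee_rot: [0.001, -0.049, 0.999, -0.0]
wrist_force: [-0.3, 0.3, -1.2]
width: 0.145
```

>>> {"fn": "apply_moves", "kwargs": {
  "motion": [
    [0, 0, -1, 0, 0, 0],
    [0, 0, -2, 0, 0, 0],
    [0, 0, -2, 0, 0, 0],
    [0, 0, -2, 0, 0, 0]
  ]
}}

```text
clock: 14.05
position: [0.5629, -0.4209, 0.0192]
ee_rot: [0.001, -0.049, 0.999, -0.001]
wrist_force: [-2.8, 2.1, 7.3]
width: 0.15
```

>>> {"fn": "apply_moves", "kwargs": {
  "motion": [
    [0, 0, 0, 0, 0, 0],
    [0, 0, 0, 0, 0, 0],
    [0, 0, 0, 0, 0, 0],
    [0, 0, 40, 0, 0, 0],
    [0, 0, 80, 0, 0, 0],
    [0, 0, 120, 0, 0, 0],
    [0, 0, 150, 0, 0, 0],
    [-10, 80, 150, 0, 0, 0],
    [-20, 120, 150, 0, 0, 0],
    [-30, 160, 150, 0, 0, -0.1]
  ],
  "jaw": 0.5
}}

```text
clock: 14.88
position: [0.5401, -0.2964, 0.1676]
ee_rot: [0.001, 0.001, 1.0, -0.0]
wrist_force: [1.3, 0.2, -0.2]
width: 0.752
```

>>> {"fn": "apply_moves", "kwargs": {
  "motion": [
    [-60, 420, 0, 0, 0, -0.07],
    [-60, 420, 0, 0, 0, -0.07],
    [-60, 420, 0, 0, 0, -0.07],
    [-60, 420, 0, 0, 0, -0.07],
    [-60, 420, 0, 0, 0, -0.07],
    [-60, 420, 0, 0, 0, -0.07],
    [-60, 420, 0, 0, 0, -0.07],
    [-60, 420, 0, 0, 0, -0.07],
    [-60, 420, 0, 0, 0, -0.07],
    [-60, 420, 0, 0, 0, -0.07]
  ]
}}

```text
clock: 15.72
position: [0.4811, 0.1168, 0.1674]
ee_rot: [0.0, 0.036, 0.999, 0.0]
wrist_force: [0.8, 0.1, 0.7]
width: 0.751
```

>>> {"fn": "apply_moves", "kwargs": {
  "motion": [
    [0, 0, 0, 0, 0, 0],
    [0, 0, 0, 0, 0, 0]
  ]
}}

```text
clock: 15.88
position: [0.4813, 0.1168, 0.1673]
ee_rot: [0.0, 0.034, 0.999, 0.0]
wrist_force: [-0.0, 0.6, 0.4]
width: 0.753
```

Run:
```python
from h import *
s=ctrl.get_state();print(s['position'],s['ee_rot'],s['width'])
c=snap('top','top6.png');snap('wrist','w6.png')
a=np.hstack([cv2.imread('pics/top6.png')[60:320,260:560],cv2.imread('pics/w6.png')[:260]]);cv2.imwrite('pics/t6.png',a[:,:800])
```

```text
[0.48125992 0.11682859 0.16730262] [2.51752975e-04 3.37802890e-02 9.99429250e-01 5.61905264e-05] 0.7528756953706917
```

View pics/t6.png

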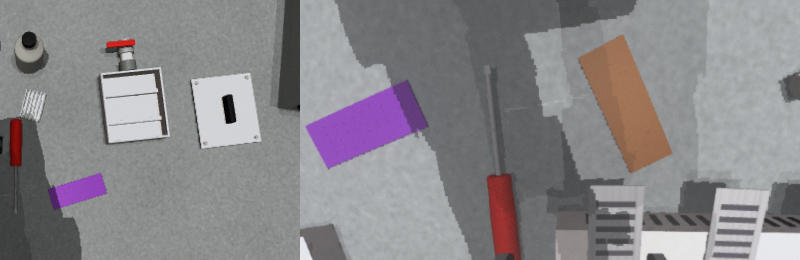

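The lid (crop 227,110) sits clear of the open housing (135,105), whose two ribs are visible. In the wrist view the screen3 front end is at (615,215), ahead of the jaws.

>>> {"fn": "apply_moves", "kwargs": {
  "motion": [
    [-5, 28, 0, 0, 0, 0],
    [-5, 28, -40, 0, 0, 0],
    [-5, 28, -70, 0, 0, 0],
    [-5, 28, -90, 0, 0, 0],
    [-5, 28, -105, 0, 0, 0],
    [-5, 28, -114, 0, 0, 0],
    [-5, 28, -114, 0, 0, 0],
    [-5, 28, -114, 0, 0, 0]
  ]
}}

```text
clock: 16.65
position: [0.477, 0.1421, 0.0533]
ee_rot: [-0.0, 0.037, 0.999, 0.0]
wrist_force: [0.0, -0.9, 0.9]
width: 0.752
```

Run:
```python
from h import *
s=ctrl.get_state();print(s['position'],s['ee_rot'],s['width'],s['wrist_force'])
c=snap('wrist','w7.png')
c=snap('top','top7.png'); g=cv2.cvtColor(c['frame'],cv2.COLOR_RGB2GRAY); P=cloud(c);Z=P[...,2]
hsv=cv2.cvtColor(c['frame'],cv2.COLOR_RGB2HSV)
m=np.zeros_like(g); sub=(slice(120,215),slice(355,432)); m[sub]=((Z[sub]>.025)&(Z[sub]<.046)&(g[sub]>120)); 
k=max(cv2.findContours(m,0,1)[0],key=cv2.contourArea)
print('housing',cv2.minAreaRect((onplane(c,k.reshape(-1,2),.04)[:,:2]*1000).astype(np.float32)))
m[:]=0; m[130:215,445:525]=g[130:215,445:525]<45
k=max(cv2.findContours(m,0,1)[0],key=cv2.contourArea)
print('handle',cv2.minAreaRect((onplane(c,k.reshape(-1,2),.037)[:,:2]*1000).astype(np.float32)))
cv2.imwrite('pics/t7.png',np.hstack([cv2.resize(cv2.imread('pics/top7.png')[120:220,355:455],(400,400)),cv2.imread('pics/w7.png')[20:,80:480]]))if 0 else cv2.imwrite('pics/t7.png',np.hstack([cv2.resize(cv2.imread('pics/top7.png')[120:225,350:455],(400,400)),cv2.imread('pics/w7.png')[20:,80:480]]))
```

```text
[0.4770358  0.14205402 0.05325206] [-1.26004521e-04  3.66376182e-02  9.99328609e-01  6.02942500e-06] 0.7520318622899451 [ 0.01248287 -0.91895794  0.91199143]
housing ((585.2592163085938, -214.80967712402344), (170.71363830566406, 128.904052734375), 4.36240291595459)
handle ((561.7763671875, -414.87982177734375), (57.9658317565918, 20.691938400268555), 5.138594150543213)
```

View pics/t7.png

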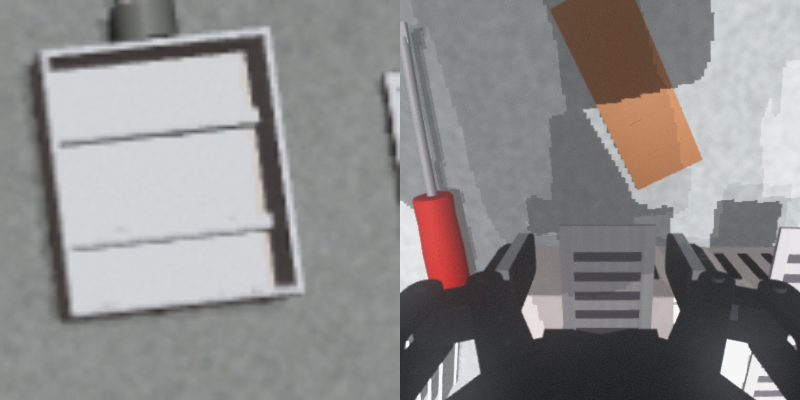

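The wrist crop shows the jaws straddling screen3's front end (x 560-655, fingers at 530 and 668). The top crop shows the housing rim corners at (42,52), (267,30), (302,292) and (68,318). Closing on the screen.

>>> {"fn": "apply_moves", "kwargs": {
  "motion": [
    [0, 1, 0, 0, 0, 0],
    [0, 1, 0, 0, 0, 0],
    [0, 1, 0, 0, 0, 0],
    [0, 1, 0, 0, 0, 0],
    [0, 1, 0, 0, 0, 0],
    [0, 1, 0, 0, 0, 0]
  ],
  "jaw": -1,
  "newtons": 50
}}

```text
clock: 17.25
position: [0.4771, 0.144, 0.0535]
ee_rot: [0.001, 0.036, 0.999, 0.0]
wrist_force: [0.4, -0.6, 5.8]
width: 0.508
```

>>> {"fn": "apply_moves", "kwargs": {
  "motion": [
    [0, 0, 2, 0, 0, 0],
    [0, 0, 6, 0, 0, 0],
    [0, 0, 12, 0, 0, 0],
    [0, 0, 20, 0, 0, 0],
    [0, 0, 30, 0, 0, 0],
    [0, 0, 30, 0, 0, 0]
  ]
}}

```text
clock: 17.75
position: [0.4773, 0.1441, 0.0851]
ee_rot: [0.001, 0.036, 0.999, 0.0]
wrist_force: [1.1, -0.3, -0.1]
width: 0.505
```

Run:
```python
from h import *
s=ctrl.get_state();print(s['position'],s['ee_rot'],s['width'],s['wrist_force'],s['torque'])
c=snap('wrist','w8.png');d=snap('side','s8.png')
cr=np.array([(42,52),(267,30),(302,292),(68,318)])/3.81+[350,120]
t=snap('top');w=onplane(t,cr,.04)[:,:2]*1000;print(w.round(1),w.mean(0),[np.hypot(*(w[i]-w[i-1])).round(1) for i in range(4)])
f=(w[0]+w[1])/2-(w[2]+w[3])/2;print(np.degrees(np.arctan2(f[1],f[0])))
cv2.imwrite('pics/t8.png',np.hstack([cv2.resize(cv2.imread('pics/s8.png')[100:240,200:360],(457,400)),cv2.resize(cv2.imread('pics/w8.png'),(343,400))]))
P=cloud(d)
```

```text
[0.47728733 0.14408322 0.08508916] [1.26453158e-03 3.58516221e-02 9.99356278e-01 3.03882536e-04] 0.5052293754738886 [ 1.10314756 -0.27476607 -0.12543077] [-0.00530631  0.03424716  0.02285483]
[[ 641.9 -148.4]
 [ 651.3 -273.3]
 [ 505.3 -285.1]
 [ 494.3 -156.7]] [ 573.19375079 -215.88483841] [np.float64(147.8), np.float64(125.3), np.float64(146.5), np.float64(128.8)]
3.921687770154955
```

View pics/t8.png

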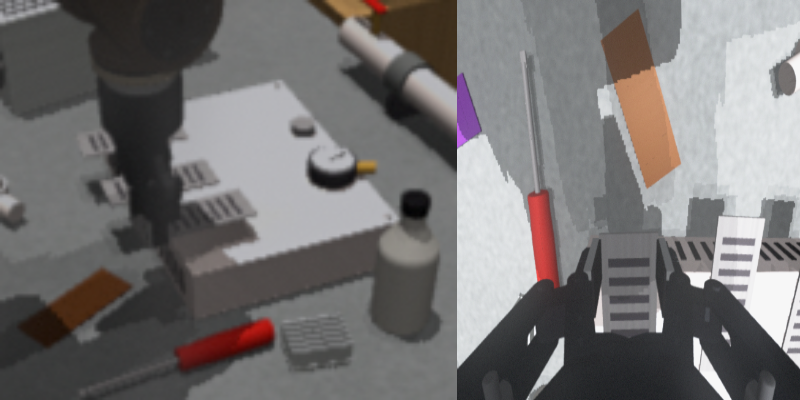

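Screen3 is held level: the width stopped at the screen, and the wrist moment of 0.034 Nm matches the expected 0.032. Carrying it to the housing.

>>> {"fn": "apply_moves", "kwargs": {
  "motion": [
    [0, 0, 30, 0, 0, 0],
    [0, 0, 60, 0, 0, 0],
    [0, -20, 80, 0, 0, 0],
    [10, -55, 90, 0, 0, 0.05],
    [15, -90, 90, 0, 0, 0.1],
    [20, -125, 90, 0, 0, 0.155],
    [25, -160, 90, 0, 0, 0.155],
    [30, -195, 90, 0, 0, 0.155],
    [35, -230, 90, 0, 0, 0.155],
    [40, -265, 90, 0, 0, 0.155]
  ]
}}

```text
clock: 18.73
position: [0.5164, -0.1228, 0.1727]
ee_rot: [-0.0, -0.042, 0.999, 0.0]
wrist_force: [1.1, 0.2, -0.8]
width: 0.507
```

>>> {"fn": "apply_moves", "kwargs": {
  "motion": [
    [4, -35, 0, 0, 0, 0],
    [8, -70, 0, 0, 0, 0],
    [9, -94, 0, 0, 0, 0],
    [9, -97, 0, 0, 0, 0],
    [9, -97, -20, 0, 0, 0],
    [9, -97, -50, 0, 0, 0],
    [9, -97, -80, 0, 0, 0],
    [9, -97, -100, 0, 0, 0],
    [9, -97, -110, 0, 0, 0],
    [9, -97, -110, 0, 0, 0]
  ]
}}

```text
clock: 19.57
position: [0.5247, -0.2172, 0.061]
ee_rot: [-0.002, -0.042, 0.999, 0.001]
wrist_force: [0.1, -0.3, -0.6]
width: 0.505
```

Run:
```python
from h import *
s=ctrl.get_state();print(s['position'],s['ee_rot'],s['width'],s['wrist_force'],s['torque'])
snap('top','top9.png');snap('wrist','w9.png')
cv2.imwrite('pics/t9.png',np.hstack([cv2.resize(cv2.imread('pics/top9.png')[110:225,350:455],(365,400)),cv2.resize(cv2.imread('pics/w9.png')[:,60:500],(419,400))]))
```

```text
[ 0.52471911 -0.21718424  0.06098831] [-0.00174855 -0.04171132  0.99912754  0.00113011] 0.505454639774929 [ 0.07205717 -0.34844608 -0.63588159] [0.02986868 0.04979628 0.03175635]
```

View pics/t9.png

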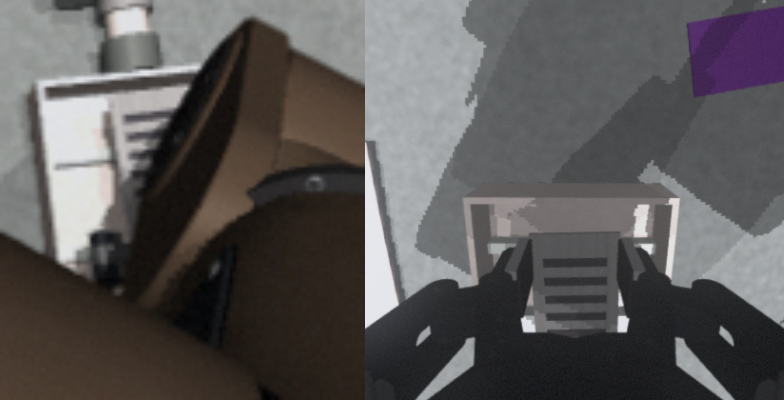

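The held screen3 lines up centrally with the housing in the wrist view, with the near wall at row ~200 and the screen end at row 235. Lowering.

>>> {"fn": "apply_moves", "kwargs": {
  "motion": [
    [2, -1, -15, 0, 0, 0],
    [2, -1, -28, 0, 0, 0],
    [2, -1, -38, 0, 0, 0],
    [2, -1, -44, 0, 0, 0],
    [2, -1, -48, 0, 0, 0],
    [2, -1, -49, 0, 0, 0],
    [2, -1, -49, 0, 0, 0]
  ]
}}

```text
clock: 20.25
position: [0.5278, -0.2191, 0.0144]
ee_rot: [0.0, -0.042, 0.999, -0.0]
wrist_force: [-0.8, 0.6, -0.2]
width: 0.507
```

>>> {"fn": "apply_moves", "kwargs": {
  "motion": [
    [0, 0, -1, 0, 0, 0],
    [0, 0, -2, 0, 0, 0],
    [0, 0, -2, 0, 0, 0],
    [0, 0, -2, 0, 0, 0]
  ]
}}

```text
clock: 20.58
position: [0.5277, -0.2191, 0.0123]
ee_rot: [0.0, -0.042, 0.999, -0.0]
wrist_force: [1.0, 0.5, 0.2]
width: 0.509
```

>>> {"fn": "apply_moves", "kwargs": {
  "motion": [
    [0, 0, -1, 0, 0, 0],
    [0, 0, -2, 0, 0, 0],
    [0, 0, -2.5, 0, 0, 0],
    [0, 0, -2.5, 0, 0, 0]
  ]
}}

```text
clock: 20.92
position: [0.5278, -0.2192, 0.0101]
ee_rot: [0.0, -0.042, 0.999, -0.0]
wrist_force: [-2.5, -0.6, 7.9]
width: 0.51
```

>>> {"fn": "apply_moves", "kwargs": {
  "motion": [
    [0, 0, 0, 0, 0, 0],
    [0, 0, 0, 0, 0, 0],
    [0, 0, 0, 0, 0, 0],
    [0, 0, 0, 0, 0, 0],
    [0, 0, 10, 0, 0, 0],
    [0, 0, 40, 0, 0, 0],
    [0, 0, 80, 0, 0, 0],
    [0, 0, 120, 0, 0, 0],
    [0, 0, 140, 0, 0, 0],
    [0, 30, 140, 0, 0, 0]
  ],
  "jaw": 0.5
}}

```text
clock: 21.75
position: [0.5297, -0.1927, 0.1551]
ee_rot: [0.004, -0.04, 0.999, -0.003]
wrist_force: [1.1, 0.6, 0.1]
width: 0.749
```

>>> {"fn": "apply_moves", "kwargs": {
  "motion": [
    [-41, 439, 0, 0, 0, -0.195],
    [-41, 439, 0, 0, 0, -0.195],
    [-41, 439, 0, 0, 0, -0.195],
    [-41, 439, 0, 0, 0, -0.195],
    [-41, 439, 0, 0, 0, -0.195],
    [-41, 439, 0, 0, 0, -0.195],
    [-41, 439, 0, 0, 0, -0.195],
    [-41, 439, 0, 0, 0, -0.195],
    [-41, 439, 0, 0, 0, -0.195],
    [-41, 439, 0, 0, 0, -0.195]
  ]
}}

```text
clock: 22.58
position: [0.4884, 0.2262, 0.1504]
ee_rot: [0.0, 0.056, 0.998, 0.0]
wrist_force: [1.1, 0.1, 0.1]
width: 0.753
```

>>> {"fn": "apply_moves", "kwargs": {
  "motion": [
    [0, 28, 0, 0, 0, 0],
    [0, 28, 0, 0, 0, 0],
    [0, 28, 0, 0, 0, 0]
  ]
}}

```text
clock: 22.83
position: [0.4886, 0.2534, 0.15]
ee_rot: [0.0, 0.054, 0.999, 0.0]
wrist_force: [0.1, 0.0, -0.3]
width: 0.752
```

Run:
```python
from h import *
s=ctrl.get_state();print(s['position'],s['ee_rot'],s['width'],s['wrist_force'],s['torque'])
snap('top','top10.png')
cv2.imwrite('pics/t10.png',cv2.resize(cv2.imread('pics/top10.png')[80:230,345:545],(800,600)))
```

```text
[0.48855123 0.25341541 0.15001692] [1.49034486e-04 5.44390884e-02 9.98517080e-01 6.47872147e-05] 0.7521510576709869 [ 0.13143857  0.03996206 -0.25810994] [0.01565321 0.02865978 0.03763188]
```

View pics/t10.png

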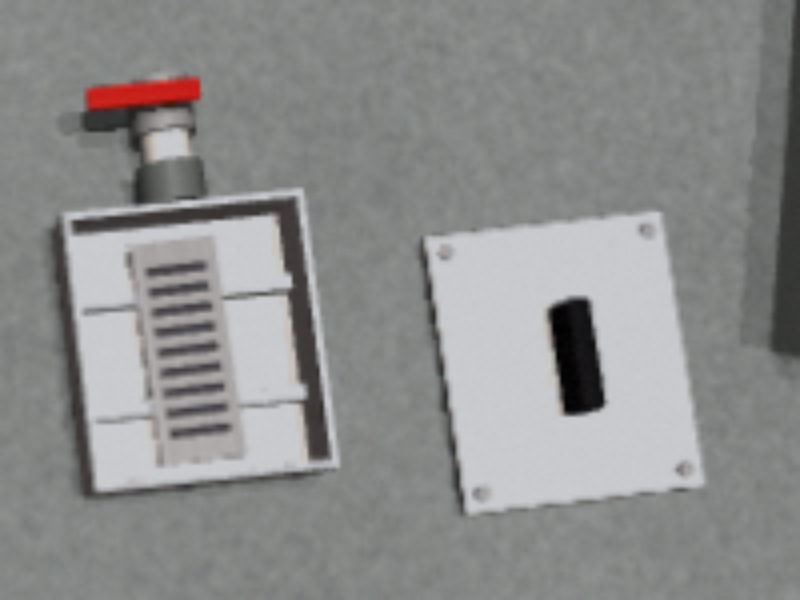

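Screen3 lies flat across both ribs, centred in the housing (crop 187,350). The lid is undisturbed. Gripping screen2 a little shallower.

>>> {"fn": "apply_moves", "kwargs": {
  "motion": [
    [-1.5, -3, -30, 0, 0, 0],
    [-1.5, -3, -60, 0, 0, 0],
    [-1.5, -3, -80, 0, 0, 0],
    [-1.5, -3, -90, 0, 0, 0],
    [-1.5, -3, -95, 0, 0, 0],
    [-1.5, -3, -95, 0, 0, 0],
    [-1.5, -3, -95, 0, 0, 0]
  ]
}}

```text
clock: 23.47
position: [0.4881, 0.2488, 0.0555]
ee_rot: [0.0, 0.056, 0.998, 0.0]
wrist_force: [0.5, -0.7, 0.8]
width: 0.753
```

Run:
```python
from h import *
s=ctrl.get_state();print(s['position'],s['ee_rot'],s['wrist_force'])
snap('wrist','w11.png')
cv2.imwrite('pics/t11.png',cv2.imread('pics/w11.png')[200:,60:500])
```

```text
[0.48807655 0.24884803 0.05545301] [4.35102942e-04 5.61621418e-02 9.98421545e-01 2.08000142e-04] [ 0.48587682 -0.71072995  0.76719154]
```

View pics/t11.png

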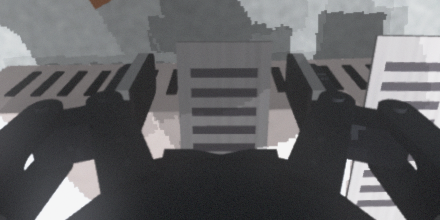

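The jaws straddle screen2's front end (x 178-270) evenly, with fingers at 150 and 290. Closing and lifting.

>>> {"fn": "apply_moves", "kwargs": {
  "motion": [
    [0, 1, -0.5, 0, 0, 0],
    [0, 1, -0.5, 0, 0, 0],
    [0, 1, -0.5, 0, 0, 0],
    [0, 1, -0.5, 0, 0, 0],
    [0, 1, -0.5, 0, 0, 0],
    [0, 1, -0.5, 0, 0, 0]
  ],
  "jaw": -1,
  "newtons": 50
}}

```text
clock: 24.02
position: [0.4879, 0.2504, 0.0546]
ee_rot: [0.001, 0.056, 0.998, 0.0]
wrist_force: [-0.4, -0.5, 5.4]
width: 0.509
```

>>> {"fn": "apply_moves", "kwargs": {
  "motion": [
    [0, 0, 2, 0, 0, 0],
    [0, 0, 6, 0, 0, 0],
    [0, 0, 12, 0, 0, 0],
    [0, 0, 20, 0, 0, 0],
    [0, 0, 30, 0, 0, 0],
    [0, 0, 30, 0, 0, 0],
    [0, 0, 30, 0, 0, 0]
  ]
}}

```text
clock: 24.6
position: [0.4878, 0.2503, 0.085]
ee_rot: [0.001, 0.056, 0.998, 0.0]
wrist_force: [0.1, 0.5, -1.1]
width: 0.507
```

Run:
```python
from h import *
s=ctrl.get_state();print(s['position'],s['ee_rot'],s['width'],s['wrist_force'],s['torque'])
```

```text
[0.4878313  0.25025143 0.08495944] [7.23374481e-04 5.58881157e-02 9.98436709e-01 3.64655348e-04] 0.506664452034095 [ 0.12244016  0.53755234 -1.07418247] [ 0.12754022  0.04236849 -0.00041722]
```

>>> {"fn": "apply_moves", "kwargs": {
  "motion": [
    [0, 0, 30, 0, 0, 0],
    [0, -10, 60, 0, 0, 0],
    [0, -40, 80, 0, 0, 0],
    [4, -75, 90, 0, 0, 0.05],
    [8, -110, 90, 0, 0, 0.1],
    [12, -148, 90, 0, 0, 0.15],
    [16, -186, 90, 0, 0, 0.195],
    [20, -224, 90, 0, 0, 0.195],
    [24, -262, 90, 0, 0, 0.195],
    [28, -300, 90, 0, 0, 0.195]
  ]
}}

```text
clock: 25.43
position: [0.5152, -0.0517, 0.174]
ee_rot: [-0.0, -0.042, 0.999, 0.0]
wrist_force: [0.8, -0.3, -0.8]
width: 0.504
```

>>> {"fn": "apply_moves", "kwargs": {
  "motion": [
    [4, -38, 0, 0, 0, 0],
    [7, -76, 0, 0, 0, 0],
    [10, -114, 0, 0, 0, 0],
    [12, -145, 0, 0, 0, 0],
    [13, -166, 0, 0, 0, 0],
    [13, -169, 0, 0, 0, 0],
    [13, -169, -30, 0, 0, 0],
    [13, -169, -65, 0, 0, 0],
    [13, -169, -95, 0, 0, 0],
    [13, -169, -110, 0, 0, 0]
  ]
}}

```text
clock: 26.27
position: [0.5271, -0.2175, 0.0608]
ee_rot: [-0.002, -0.042, 0.999, 0.001]
wrist_force: [-0.3, -0.3, -0.9]
width: 0.506
```

>>> {"fn": "apply_moves", "kwargs": {
  "motion": [
    [0, 0, 0, 0, 0, 0],
    [0, 0, 0, 0, 0, 0]
  ]
}}

```text
clock: 26.43
position: [0.5283, -0.2182, 0.0637]
ee_rot: [-0.001, -0.042, 0.999, 0.001]
wrist_force: [-0.8, -0.2, -1.1]
width: 0.512
```

>>> {"fn": "apply_moves", "kwargs": {
  "motion": [
    [0, -1, -15, 0, 0, 0],
    [0, -1, -28, 0, 0, 0],
    [0, -1, -38, 0, 0, 0],
    [0, -1, -44, 0, 0, 0],
    [0, -1, -47, 0, 0, 0],
    [0, -1, -48, 0, 0, 0],
    [0, -1, -48, 0, 0, 0]
  ]
}}

```text
clock: 27.02
position: [0.5287, -0.2199, 0.0165]
ee_rot: [0.0, -0.042, 0.999, -0.0]
wrist_force: [0.6, 0.0, -1.1]
width: 0.506
```

>>> {"fn": "apply_moves", "kwargs": {
  "motion": [
    [0, 0, -1, 0, 0, 0],
    [0, 0, -1.5, 0, 0, 0],
    [0, 0, -1.5, 0, 0, 0],
    [0, 0, -1.5, 0, 0, 0]
  ]
}}

```text
clock: 27.35
position: [0.5289, -0.22, 0.0156]
ee_rot: [0.001, -0.042, 0.999, -0.0]
wrist_force: [-1.4, 0.5, 7.6]
width: 0.504
```

>>> {"fn": "apply_moves", "kwargs": {
  "motion": [
    [0, 0, 1, 0, 0, 0],
    [0, 0, 1, 0, 0, 0],
    [0, 0, 1, 0, 0, 0],
    [0, 0, 1, 0, 0, 0],
    [0, 0, 5, 0, 0, 0],
    [0, 0, 40, 0, 0, 0],
    [0, 0, 80, 0, 0, 0],
    [0, 0, 120, 0, 0, 0],
    [0, 0, 140, 0, 0, 0],
    [0, 30, 140, 0, 0, 0]
  ],
  "jaw": 0.5
}}

```text
clock: 28.18
position: [0.5306, -0.1935, 0.1596]
ee_rot: [0.004, -0.04, 0.999, -0.002]
wrist_force: [1.1, 0.3, -0.7]
width: 0.747
```

>>> {"fn": "apply_moves", "kwargs": {
  "motion": [
    [-33, 536, 0, 0, 0, -0.216],
    [-33, 536, 0, 0, 0, -0.216],
    [-33, 536, 0, 0, 0, -0.216],
    [-33, 536, 0, 0, 0, -0.216],
    [-33, 536, 0, 0, 0, -0.216],
    [-33, 536, 0, 0, 0, -0.216],
    [-33, 536, 0, 0, 0, -0.216],
    [-33, 536, 0, 0, 0, -0.216],
    [-33, 536, 0, 0, 0, -0.216],
    [-33, 536, 0, 0, 0, -0.216]
  ]
}}

```text
clock: 29.02
position: [0.5025, 0.2263, 0.155]
ee_rot: [0.0, 0.066, 0.998, 0.0]
wrist_force: [1.0, -0.7, -0.2]
width: 0.749
```

>>> {"fn": "apply_moves", "kwargs": {
  "motion": [
    [-8, 128, 0, 0, 0, 0],
    [-8, 128, 0, 0, 0, 0],
    [-8, 128, 0, 0, 0, 0],
    [-8, 128, 0, 0, 0, 0],
    [-8, 128, 0, 0, 0, 0]
  ]
}}

```text
clock: 29.43
position: [0.4943, 0.3542, 0.1544]
ee_rot: [-0.0, 0.065, 0.998, 0.0]
wrist_force: [-0.3, -0.3, -0.4]
width: 0.749
```

Run:
```python
from h import *
s=ctrl.get_state();print(s['position'],s['ee_rot'],s['width'],s['wrist_force'],s['torque'])
c=snap('top','top12.png');w=snap('wrist','w12.png')
a=cv2.resize(cv2.imread('pics/top12.png')[80:230,345:545],(533,400))
cv2.imwrite('pics/t12.png',np.hstack([a,cv2.resize(cv2.imread('pics/w12.png')[200:,100:460],(260,400))]))
```

```text
[0.49425178 0.35421478 0.15441902] [-2.12486929e-05  6.46079774e-02  9.97910721e-01  4.02045608e-05] 0.7492598032102367 [-0.26537519 -0.31561095 -0.44509101] [-0.04812024  0.04414859 -0.03188735]
```

View pics/t12.png

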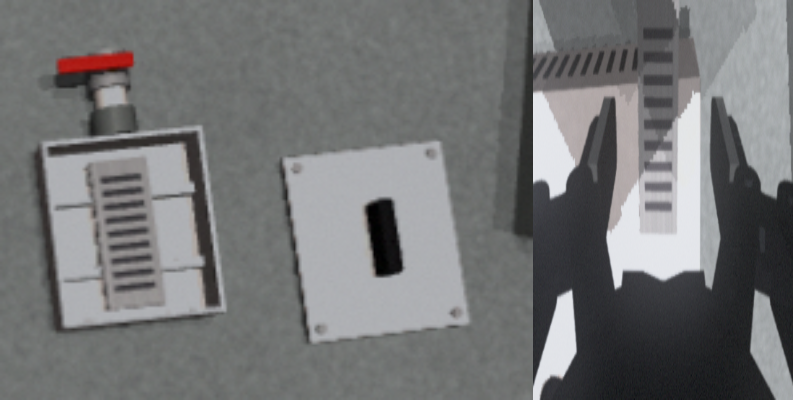

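Two screens are now stacked flat on the ribs (crop 127,232). The lid has not moved. Next is screen1.

>>> {"fn": "apply_moves", "kwargs": {
  "motion": [
    [1, -8, -30, 0, 0, 0],
    [1, -8, -60, 0, 0, 0],
    [1, -8, -84, 0, 0, 0],
    [1, -8, -94, 0, 0, 0],
    [1, -8, -99.5, 0, 0, 0],
    [1, -8, -99.5, 0, 0, 0],
    [1, -8, -99.5, 0, 0, 0]
  ]
}}

```text
clock: 30.12
position: [0.4967, 0.344, 0.0561]
ee_rot: [0.001, 0.067, 0.998, 0.0]
wrist_force: [-0.2, 0.1, 0.4]
width: 0.748
```

>>> {"fn": "apply_moves", "kwargs": {
  "motion": [
    [0, 0, 0, 0, 0, 0],
    [0, 0, 0, 0, 0, 0],
    [0, 0, 0, 0, 0, 0],
    [0, 0, 0, 0, 0, 0],
    [0, 0, 0, 0, 0, 0],
    [0, 0, 0, 0, 0, 0]
  ],
  "jaw": -1,
  "newtons": 50
}}

```text
clock: 30.62
position: [0.4966, 0.3445, 0.0559]
ee_rot: [0.001, 0.066, 0.998, 0.0]
wrist_force: [1.0, -0.9, 5.7]
width: 0.51
```

>>> {"fn": "apply_moves", "kwargs": {
  "motion": [
    [0, 0, 2, 0, 0, 0],
    [0, 0, 6, 0, 0, 0],
    [0, 0, 12, 0, 0, 0],
    [0, 0, 20, 0, 0, 0],
    [0, 0, 30, 0, 0, 0],
    [0, 0, 30, 0, 0, 0],
    [0, 0, 30, 0, 0, 0]
  ]
}}

```text
clock: 31.2
position: [0.4963, 0.3444, 0.086]
ee_rot: [0.001, 0.066, 0.998, 0.0]
wrist_force: [-0.2, -0.5, -1.0]
width: 0.508
```

Run:
```python
from h import *
s=ctrl.get_state();print(s['position'],s['ee_rot'],s['width'],s['wrist_force'],s['torque'])
w=snap('wrist','w13.png')
cv2.imwrite('pics/t13.png',cv2.imread('pics/w13.png')[150:,60:500])
```

```text
[0.49631523 0.34436872 0.08600314] [6.43387210e-04 6.63307334e-02 9.97797374e-01 4.69412084e-04] 0.5080504072484188 [-0.20926155 -0.53597967 -0.99062179] [0.02673021 0.01063882 0.00827372]
```

View pics/t13.png

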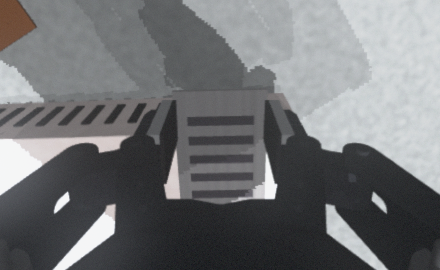

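Screen1 is held level between the pads. Carrying it over.

>>> {"fn": "apply_moves", "kwargs": {
  "motion": [
    [0, 0, 30, 0, 0, 0],
    [0, -10, 60, 0, 0, 0],
    [0, -40, 80, 0, 0, 0],
    [0, -75, 90, 0, 0, 0.05],
    [0, -113, 90, 0, 0, 0.1],
    [4, -151, 90, 0, 0, 0.15],
    [8, -189, 90, 0, 0, 0.216],
    [12, -227, 90, 0, 0, 0.216],
    [16, -265, 90, 0, 0, 0.216],
    [20, -303, 90, 0, 0, 0.216]
  ]
}}

```text
clock: 32.08
position: [0.5157, 0.0394, 0.1749]
ee_rot: [-0.0, -0.042, 0.999, 0.0]
wrist_force: [0.1, 0.3, 0.3]
width: 0.506
```

>>> {"fn": "apply_moves", "kwargs": {
  "motion": [
    [2, -38, 0, 0, 0, 0],
    [4, -76, 0, 0, 0, 0],
    [6, -114, 0, 0, 0, 0],
    [8, -152, 0, 0, 0, 0],
    [10, -190, 0, 0, 0, 0],
    [12, -228, 0, 0, 0, 0],
    [13, -255, 0, 0, 0, 0],
    [13, -261, 0, 0, 0, 0],
    [13, -261, -30, 0, 0, 0],
    [13, -261, -60, 0, 0, 0]
  ]
}}

```text
clock: 32.92
position: [0.5294, -0.2205, 0.1152]
ee_rot: [0.001, -0.041, 0.999, -0.001]
wrist_force: [0.5, -0.4, -1.0]
width: 0.507
```

>>> {"fn": "apply_moves", "kwargs": {
  "motion": [
    [0, 0, -30, 0, 0, 0],
    [0, 0, -50, 0, 0, 0],
    [0, 0, -50, 0, 0, 0],
    [0, 0, -50, 0, 0, 0]
  ]
}}

```text
clock: 33.25
position: [0.5287, -0.2192, 0.0645]
ee_rot: [-0.001, -0.042, 0.999, 0.001]
wrist_force: [0.3, -0.3, -0.2]
width: 0.503
```

>>> {"fn": "apply_moves", "kwargs": {
  "motion": [
    [0, 0, -15, 0, 0, 0],
    [0, 0, -28, 0, 0, 0],
    [0, 0, -38, 0, 0, 0],
    [0, 0, -43, 0, 0, 0],
    [0, 0, -46, 0, 0, 0],
    [0, 0, -46, 0, 0, 0],
    [0, 0, -46, 0, 0, 0]
  ]
}}

```text
clock: 33.83
position: [0.5293, -0.2199, 0.0197]
ee_rot: [0.0, -0.042, 0.999, -0.0]
wrist_force: [0.4, 0.8, -0.3]
width: 0.507
```

>>> {"fn": "apply_moves", "kwargs": {
  "motion": [
    [0, 0, -0.5, 0, 0, 0],
    [0, 0, -1, 0, 0, 0],
    [0, 0, -1, 0, 0, 0],
    [0, 0, -1, 0, 0, 0]
  ]
}}

```text
clock: 34.17
position: [0.5292, -0.2199, 0.0183]
ee_rot: [0.0, -0.042, 0.999, -0.0]
wrist_force: [0.0, 0.0, 0.4]
width: 0.506
```

>>> {"fn": "apply_moves", "kwargs": {
  "motion": [
    [0, 0, -0.3, 0, 0, 0],
    [0, 0, -0.3, 0, 0, 0],
    [0, 0, -0.3, 0, 0, 0],
    [0, 0, -0.3, 0, 0, 0],
    [0, 0, 5, 0, 0, 0],
    [0, 0, 40, 0, 0, 0],
    [0, 0, 80, 0, 0, 0],
    [0, 0, 120, 0, 0, 0],
    [0, 0, 130, 0, 0, 0],
    [0, 30, 130, 0, 0, 0]
  ],
  "jaw": 0.5
}}

```text
clock: 35.0
position: [0.5308, -0.1933, 0.152]
ee_rot: [0.003, -0.04, 0.999, -0.002]
wrist_force: [-0.3, -0.1, -0.7]
width: 0.747
```

>>> {"fn": "apply_moves", "kwargs": {
  "motion": [
    [-20, 250, 0, 0, 0, 0],
    [-20, 250, 0, 0, 0, 0],
    [-20, 250, 0, 0, 0, 0],
    [-20, 250, 0, 0, 0, 0],
    [-20, 250, 0, 0, 0, 0],
    [-20, 250, 0, 0, 0, 0],
    [-20, 250, 0, 0, 0, 0]
  ]
}}

```text
clock: 35.58
position: [0.5079, 0.0657, 0.1484]
ee_rot: [-0.0, -0.044, 0.999, 0.0]
wrist_force: [-0.4, 0.7, -0.7]
width: 0.75
```

Run:
```python
from h import *
s=ctrl.get_state();print(s['position'],s['ee_rot'],s['clock'])
c=snap('top','top14.png'); g=cv2.cvtColor(c['frame'],cv2.COLOR_RGB2GRAY); P=cloud(c)
m=np.zeros_like(g); m[110:240,430:525]=g[110:240,430:525]<45
k=max(cv2.findContours(m,0,1)[0],key=cv2.contourArea)
print('handle',cv2.minAreaRect((onplane(c,k.reshape(-1,2),.037)[:,:2]*1000).astype(np.float32)))
m[:]=0; Z=P[...,2]; X=P[...,0];Y=P[...,1]
m=((g>115)&(X>.42)&(X<.72)&(Y<-.3)&(Y>-.55)).astype(np.uint8)
k=max(cv2.findContours(cv2.morphologyEx(m,cv2.MORPH_OPEN,np.ones((5,5))),0,1)[0],key=cv2.contourArea)
print('lid',cv2.minAreaRect((onplane(c,k.reshape(-1,2),.011)[:,:2]*1000).astype(np.float32)))
cv2.imwrite('pics/t14.png',cv2.resize(cv2.imread('pics/top14.png')[80:230,345:545],(800,600)))
```

```text
[0.50785879 0.06571341 0.14836281] [-7.39582813e-05 -4.39553368e-02  9.99033406e-01  4.20532238e-04] 35.5833
handle ((561.7763671875, -414.87982177734375), (57.9658317565918, 20.691938400268555), 5.138594150543213)
lid ((567.9801635742188, -419.63330078125), (247.02993774414062, 296.1216125488281), 89.99920654296875)
```

View pics/t14.png

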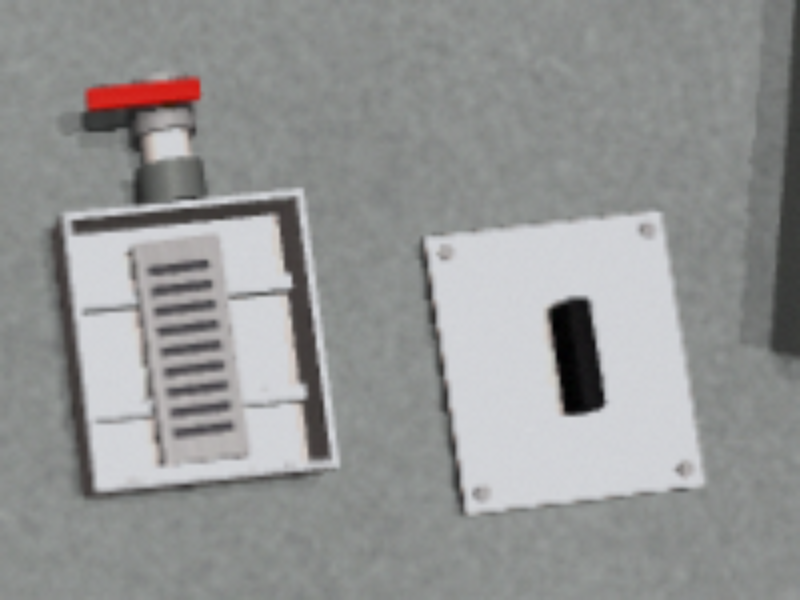

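All three screens are stacked flat and aligned (crop 190,350). The lid is still exactly where I set it down, with its handle at (576,355). Going back for the lid with the same grasp.

>>> {"fn": "apply_moves", "kwargs": {
  "motion": [
    [45, -400, 20, 0, 0, 0.01],
    [45, -400, 20, 0, 0, 0.01],
    [45, -400, 20, 0, 0, 0.01],
    [45, -400, 20, 0, 0, 0.01],
    [45, -400, 20, 0, 0, 0.01],
    [45, -400, 20, 0, 0, 0.01],
    [45, -400, 20, 0, 0, 0.01],
    [45, -400, 20, 0, 0, 0.01],
    [45, -400, 20, 0, 0, 0.01],
    [45, -400, 20, 0, 0, 0.01]
  ]
}}

```text
clock: 36.47
position: [0.5531, -0.3448, 0.1683]
ee_rot: [0.0, -0.045, 0.999, -0.0]
wrist_force: [-0.6, 0.5, 0.4]
width: 0.747
```

>>> {"fn": "apply_moves", "kwargs": {
  "motion": [
    [10, -87, 0, 0, 0, 0],
    [10, -87, 0, 0, 0, 0],
    [10, -87, 0, 0, 0, 0],
    [10, -87, -40, 0, 0, 0],
    [10, -87, -70, 0, 0, 0],
    [10, -87, -70, 0, 0, 0],
    [10, -87, -70, 0, 0, 0]
  ]
}}

```text
clock: 37.05
position: [0.5631, -0.4272, 0.0972]
ee_rot: [-0.001, -0.046, 0.999, 0.001]
wrist_force: [-0.5, -0.3, 0.5]
width: 0.751
```

Run:
```python
from h import *
s=ctrl.get_state();print(s['position'],s['ee_rot'],s['clock'])
w=snap('wrist','w15.png')
cv2.imwrite('pics/t15.png',cv2.imread('pics/w15.png')[100:,60:500])
```

```text
[ 0.5630694  -0.42716388  0.09722769] [-0.00105909 -0.04617027  0.99893246  0.00106344] 37.05
```

View pics/t15.png

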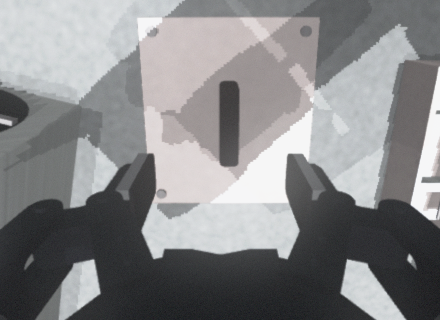

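In the wrist view the handle is at crop (229,125), which looks further towards the robot than expected. I will measure it, in case the lid was knocked.

Run:
```python
from h import *
c=snap('wrist'); g=cv2.cvtColor(c['frame'],cv2.COLOR_RGB2GRAY)
m=np.zeros_like(g); m[170:275,265:315]=g[170:275,265:315]<60
k=max(cv2.findContours(m,0,1)[0],key=cv2.contourArea);print(cv2.boundingRect(k))
print('handle',cv2.minAreaRect((onplane(c,k.reshape(-1,2),.037)[:,:2]*1000).astype(np.float32)))
cr=np.array([(137,17),(320,17),(311,203)])+[60,100]
print('plate corners z.011',(onplane(c,cr,.011)[:,:2]*1000).round())
t=snap('top','top16.png')
```

```text
(295, 193, 1, 1)
handle ((539.2071533203125, -418.8177795410156), (0.0, 0.0), 0.0)
plate corners z.011 [[ 495. -494.]
 [ 483. -362.]
 [ 635. -341.]]
```

The plate corners give the lid centre at (565,-418), so it has not moved; the apparent shift was only parallax. Descending.

>>> {"fn": "apply_moves", "kwargs": {
  "motion": [
    [0, 6, -20, 0, 0, 0],
    [0, 6, -45, 0, 0, 0],
    [0, 6, -65, 0, 0, 0],
    [0, 6, -74, 0, 0, 0],
    [0, 6, -77, 0, 0, 0],
    [0, 6, -77, 0, 0, 0],
    [0, 6, -77, 0, 0, 0]
  ]
}}

```text
clock: 37.78
position: [0.5647, -0.4214, 0.0228]
ee_rot: [0.001, -0.047, 0.999, -0.001]
wrist_force: [-0.8, -0.3, 1.0]
width: 0.753
```

>>> {"fn": "apply_moves", "kwargs": {
  "motion": [
    [0, 0, 0, 0, 0, 0],
    [0, 0, 0, 0, 0, 0],
    [0, 0, 0, 0, 0, 0],
    [0, 0, 0, 0, 0, 0],
    [0, 0, 0, 0, 0, 0],
    [0, 0, 0, 0, 0, 0]
  ],
  "jaw": -1,
  "newtons": 60
}}

```text
clock: 38.28
position: [0.5643, -0.4209, 0.0218]
ee_rot: [0.0, -0.047, 0.999, -0.0]
wrist_force: [-0.5, -0.0, 5.5]
width: 0.145
```

>>> {"fn": "apply_moves", "kwargs": {
  "motion": [
    [0, 0, 8, 0, 0, 0],
    [0, 0, 35, 0, 0, 0],
    [0, 0, 65, 0, 0, 0],
    [0, 0, 85, 0, 0, 0],
    [3, 35, 90, 0, 0, 0],
    [6, 75, 90, 0, 0, 0],
    [8, 115, 90, 0, 0, 0],
    [10, 155, 90, 0, 0, 0],
    [10, 190, 90, 0, 0, 0],
    [10, 208, 90, 0, 0, 0]
  ]
}}

```text
clock: 39.12
position: [0.5735, -0.209, 0.1113]
ee_rot: [-0.001, -0.048, 0.999, 0.001]
wrist_force: [1.5, -0.0, -1.8]
width: 0.141
```

>>> {"fn": "apply_moves", "kwargs": {
  "motion": [
    [0, 0, -10, 0, 0, 0],
    [0, 0, -25, 0, 0, 0],
    [0, 0, -35, 0, 0, 0],
    [0, 0, -41, 0, 0, 0],
    [0, 0, -41, 0, 0, 0],
    [0, 0, -41, 0, 0, 0]
  ]
}}

```text
clock: 39.62
position: [0.574, -0.2134, 0.0698]
ee_rot: [-0.0, -0.046, 0.999, 0.0]
wrist_force: [0.2, -0.7, -2.1]
width: 0.144
```

Run:
```python
from h import *
s=ctrl.get_state();print(s['position'],s['ee_rot'],s['clock'])
w=snap('wrist','w17.png')
cv2.imwrite('pics/t17.png',cv2.imread('pics/w17.png'))
```

```text
[ 0.57395165 -0.21336283  0.06981827] [-3.02324415e-04 -4.62051578e-02  9.98931904e-01  2.06565086e-04] 39.6167
```

>>> {"fn": "apply_moves", "kwargs": {
  "motion": [
    [0, 1, -4, 0, 0, 0],
    [0, 1, -8, 0, 0, 0],
    [0, 1, -10, 0, 0, 0],
    [0, 1, -12, 0, 0, 0],
    [0, 1, -13, 0, 0, 0],
    [0, 1, -13, 0, 0, 0]
  ]
}}

```text
clock: 40.17
position: [0.574, -0.2118, 0.0569]
ee_rot: [-0.0, -0.047, 0.999, 0.0]
wrist_force: [-0.4, 0.8, -1.8]
width: 0.142
```

>>> {"fn": "apply_moves", "kwargs": {
  "motion": [
    [0, 0, -1, 0, 0, 0],
    [0, 0, -2, 0, 0, 0],
    [0, 0, -2, 0, 0, 0],
    [0, 0, -2, 0, 0, 0]
  ]
}}

```text
clock: 40.5
position: [0.5742, -0.2118, 0.0558]
ee_rot: [0.0, -0.047, 0.999, -0.0]
wrist_force: [-1.7, 0.4, 5.7]
width: 0.144
```

Contact came at the expected seated height (0.0558 against 0.0556 predicted). Releasing and backing off.

>>> {"fn": "apply_moves", "kwargs": {
  "motion": [
    [0, 0, 0.7, 0, 0, 0],
    [0, 0, 0.7, 0, 0, 0],
    [0, 0, 0.7, 0, 0, 0],
    [0, 0, 0.7, 0, 0, 0],
    [0, 0, 20, 0, 0, 0],
    [0, 0, 60, 0, 0, 0],
    [0, 0, 100, 0, 0, 0],
    [0, 0, 130, 0, 0, 0],
    [0, 0, 140, 0, 0, 0],
    [-10, 40, 140, 0, 0, 0]
  ],
  "jaw": 0.3
}}

```text
clock: 41.33
position: [0.5663, -0.1762, 0.1978]
ee_rot: [0.003, -0.045, 0.999, -0.002]
wrist_force: [0.2, 1.6, 0.0]
width: 0.646
```

>>> {"fn": "apply_moves", "kwargs": {
  "motion": [
    [-40, 250, 0, 0, 0, 0],
    [-40, 250, 0, 0, 0, 0],
    [-40, 250, 0, 0, 0, 0],
    [-40, 250, 0, 0, 0, 0],
    [-40, 250, 0, 0, 0, 0],
    [-40, 250, 0, 0, 0, 0],
    [-40, 250, 0, 0, 0, 0],
    [-40, 250, 0, 0, 0, 0]
  ]
}}

```text
clock: 42.0
position: [0.5234, 0.0803, 0.1947]
ee_rot: [-0.0, -0.048, 0.999, 0.0]
wrist_force: [-0.9, -0.7, 0.6]
width: 0.648
```

Run:
```python
from h import *
import pickle
c0=pickle.load(open('c0.pkl','rb'))['top']; c=snap('top','top18.png')
s=ctrl.get_state();print(s['position'],s['wrist_force'])
for n,k in(('start',c0),('now',c)):
    P=cloud(k);g=cv2.cvtColor(k['frame'],cv2.COLOR_RGB2GRAY)
    m=np.zeros_like(g); m[140:190,385:412]=g[140:190,385:412]<45
    q=max(cv2.findContours(m,0,1)[0],key=cv2.contourArea)
    print(n,'handle',cv2.minAreaRect((onplane(k,q.reshape(-1,2),.071)[:,:2]*1000).astype(np.float32)))
    # plate plane fit: z at plate points off the handle
    sel=(P[...,0]>.515)&(P[...,0]<.63)&(P[...,1]>-.265)&(P[...,1]<-.165)&(g>110)&(P[...,2]>.03)&(P[...,2]<.06)
    A=P[sel];co=np.linalg.lstsq(np.c_[A[:,:2]-[.5725,-.214],np.ones(len(A))],A[:,2],rcond=None)[0];print(' plate z,slopes',co.round(4),len(A))
d=cv2.absdiff(c0['frame'],c['frame']).max(2)>50; d[:, :]=d
k=cv2.findContours(cv2.morphologyEx(d.astype(np.uint8),cv2.MORPH_OPEN,np.ones((3,3))),0,1)[0]
print('changed',[cv2.boundingRect(q) for q in k if cv2.contourArea(q)>25])
```

```text
[0.52389532 0.07884992 0.19475232] [ 0.62087576 -0.40329257  0.30879715]
start handle ((572.6998901367188, -213.06773376464844), (59.430301666259766, 17.17388916015625), 4.831780433654785)
 plate z,slopes [ 0.0012 -0.001   0.0446] 2335
now handle ((572.0975341796875, -208.89097595214844), (58.05652618408203, 15.945230484008789), 4.867018222808838)
 plate z,slopes [-0.0006  0.0019  0.0446] 2350
changed [(326, 394, 13, 11), (291, 385, 35, 16), (297, 372, 61, 27), (0, 324, 11, 7), (0, 312, 104, 108), (10, 312, 12, 14), (14, 284, 13, 13), (130, 255, 11, 12), (330, 234, 35, 29), (278, 227, 5, 24), (105, 178, 184, 242), (256, 130, 17, 46), (270, 129, 16, 96), (357, 126, 72, 79), (259, 118, 13, 15), (382, 108, 10, 12), (277, 106, 13, 14), (260, 106, 15, 11), (367, 98, 28, 9), (194, 92, 22, 20), (103, 87, 154, 117), (211, 84, 6, 9), (0, 81, 14, 146), (76, 10, 53, 19), (66, 4, 32, 7), (459, 0, 101, 17), (278, 0, 164, 21), (146, 0, 119, 26)]
```

```bash
python3 -c "
from bench import ctrl
print(ctrl.job_done())"
```

```text
the job is handed in; nothing more can be done
None
```

I loaded the strainer and handed it in at about 42 s on the clock. All three screens are inside and the lid is back on.

- **Slide out:** I dragged each screen out with a fingertip. The measured overhangs were 39.6, 38.8 and 38.9 mm. The first press on screen2 reached 25 N for a moment, and I eased it to about 6–8 N before dragging.
- **Lid off:** I set the lid on the bench to the right of the housing. It had not moved when I came back for it.
- **Screens in:** I gripped each screen by its long edges at the overhanging end, and none dropped on the bench. The second and third were released about 2–3 mm above the one below. The top view showed all three aligned and flat across both ribs.
- **Lid on:** It made contact within 0.2 mm of the seated height I predicted. The plate height of 44.6 mm is the same as at the start, and its tilt reads near zero.

**Checks that disagreed or were not made:**
- The handle now reads about 4 mm further in y than at the start. That is within the play in the housing, and the matching plate height says the lid is seated.
- I had no picture views left by the time the lid went on, so I confirmed it by force and depth only.
- The final comparison of before and after images was too affected by shadows and the arm to prove the other objects were untouched. I felt no unexpected contact during the moves.

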